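# Close the board test carriage and give the two-key start

## Robot

A 6-joint arm with a two-finger parallel gripper is mounted at the origin on the work surface. World frame = base frame: x ahead of the robot, y to its left, z up, the work surface at z = 0. Lengths are in m, angles in rad, forces in N, time in s.
With the tool pointing down it reaches from about 0.35 to 0.975 m from the base axis. Payload 4.9 kg.
Tool frame: the origin (TCP) lies between the finger pads; the fingertips stand 19 mm ahead of it and the grasp point (between the pads) is the TCP; z points along the fingers, y is the line along which they close (so a half turn about z gives the same grasp; the last joint's range is limited). The gripper opens to 85 mm and grips with 20 to 120 N. Pads are 22 mm wide; open, the fingers measure 114 mm over their backs; the gripper's body (76 mm by 85 mm) begins 54 mm behind the grasp point. The pads swing forward as they close: fully open they stand 13 mm farther back than shut.
Start: joints at [1.2, 0.053, 1.613, -0, 1.476, -0.119], TCP at [0.156, 0.605, 0.25] pointing down, gripper open.
Joint ranges: [-3.01, 3.01], [-1.01, 2.22], [0.06, 2.58], [-1.02, 4.17], [0.09, 2.62], [-3.14, 3.14]. Speed limits (rad/s): [2.57, 2.57, 3.14, 3.14, 3.14, 3.14].

## Interface

Orientations are given as a rotation vector (axis times angle).
In Python, from station import ctrl gives the robot as it stands. The module is installed in compiled form; this text tells all that it offers.
- The arm moves only by the tool servo_tool, never from a script. Its argument "increments" is a list that holds one entry, the list of rows, each a list of 5 numbers: the finger opening in cm, from 0 to 8.54, then the shift along the tool's x, y, z in cm, then the turn about the tool's z in degrees. A call has 1 to 5 rows; each row is the pose to reach, as a shift and turn from the pose commanded when the call began, along the tool's axes at that moment; what a row does not reach only later rows make up. A row lasts 1/10 s, in which the tool goes at most 50 mm and 8.59 degrees, less where a joint would pass 70% of its speed; a pose out of reach is approached as far as the arm can. A call with a gripper value outside its range is refused whole. The fingers move at their own pace and stop on an object; "newtons" is the grip in N (left out, the last holds). Time passes only in rows, so rows that repeat a pose let the fingers close. It gives the time, the measured TCP pose, the force, the opening and the grip force at its end, in the units of the state.
- ctrl.get_obs(): the state, without advancing time (a new reading comes with each control period).
- ctrl.get_image(name): name is "scene" or "top" or "wrist"; returns a dict with "img" (400x640x3 uint8, red, green, blue), "fx", "fy", "cx", "cy" (pixels), "rvec" (rotation vector, rad) and "tvec" (3), from world to camera coordinates, as OpenCV has them; the wrist camera has in their place "mount" (4x4, takes a point from camera to tool coordinates, whose origin is the TCP and whose axes are the flange's). Camera axes: x right, y down, z forward; pixel columns grow to the right and rows downward; lengths in m; the calibration is good to about 2 mm. The wrist camera is an equidistant fisheye: a pixel r from the principal point sees the ray r / f radians off the axis. A picture is of the moment at which its call begins: read the wrist's pose just before it. There is no depth.
- ctrl.finish_job(): hands the job in; it is judged then, once.
The state is a dict: "t": time; "q": joint angles; "dq": joint speeds; "effort": joint torques, N m; "tool_pos": TCP position; "tool_rot": TCP orientation; "contact_force": force on the tool from outside, world axes, zero at the start; "wrist_torque": the same for the moment, N m; "opening": finger opening in m; "grip_force": force on a finger pad.
Only numpy, scipy, OpenCV 4.12 (cv2) and the standard library are available. Lean on these libraries where they do the work, as an engineer would, in place of code of your own. Each camera call takes 0.05 s, during which the arm holds its last target. There are 200 camera calls.

## Task

Push the open circuit-board carriage of the test station smoothly, without slamming it, all the way home under the test head. Then press the two green start keys on the loose console down together, one fingertip on each, hold both right down for about three seconds and let them come up again. Leave the red stop key alone, do not grip or lift anything, and leave the console and everything else standing where it is.

Things in the scene. Friction and masses are not known exactly. Their poses are not given: they have to be found in the camera images.
- station: Board test station fixed to the bench: grey base 270 x 130 mm with rails, and an ivory test head, 105 mm along x, 130 mm wide, top 112 mm above the bench, over its far (+x) part (station x = +20 to +125 mm). Origin: centre of its underside on the bench. Its +x axis is the way the carriage is pushed in.
- carriage (a joint): How far the carriage is pushed in along the station's +x: 0 m = fully out, 0.09 m = home against the stop. It starts part way out, slides stiffly with about 3 N of friction plus 12 N per m/s, and stays where it is left.
- push_face (a point): Centre of the front face of the carriage's upright blue push plate (90 mm wide, 10 mm thick, from 16 to 74 mm above the bench); this point is 50 mm above the bench. It moves with the carriage; its axes are the station's, its +x points into the plate, the pushing direction. In front of it (-x) only the flat base, 12 mm high, with two side rails 24 mm high at 58 mm either side of the middle. Even when home, the plate's front face is 75 mm short of the test head.
- console: Dark grey start console, a loose box 120 x 120 x 50 mm, about 1 kg, on rubber feet. Origin: centre of its underside. Its +y is the direction from the right key to the left key; the keys are on its -x half, the red stop key on its +x half.
- key_left_top (a point): Centre of the top of the left (console +y) green start key: round cap 24 mm dia in a 40 mm black collar whose top is 62 mm above the bench; cap top 70 mm above the bench when up. The two keys' centres are 60 mm apart along console y, so 36 mm is free between the caps. The point moves with the key; its axes are the console's.
- key_right_top (a point): The same for the right (console -y) green start key.
- key_left (a joint): Travel of the left green key: value 0 up, 0.008 m fully down; sprung: it starts to move at about 1.2 N, is fully down at 4 N, and comes back up by itself.
- key_right (a joint): Travel of the right green key: value 0 up, 0.008 m fully down; sprung: it starts to move at about 1.2 N, is fully down at 4 N, and comes back up by itself.
- stop_key_top (a point): Centre of the top of the red stop key, same size and height as the green ones, midway between them in y and 52 mm beyond them along console +x. Not to be pressed.
- stop_key (a joint): Travel of the red stop key: value 0 up, 0.008 m fully down; sprung: it starts to move at about 1.2 N, is fully down at 4 N, and comes back up by itself.
- flux_bottle: Bystander, loose: white bottle with a red cap, 32 mm dia, 85 tall; origin at the centre of its underside. Leave it alone.
- solder_reel: Bystander, loose: steel solder reel standing on its flange, 54 mm dia, 40 tall; origin at the centre of its underside. Leave it alone.
- dispenser: Bystander, loose: yellow square dispenser bottle with a white cap, 62 mm wide, 91 tall; origin at the centre of its underside. Leave it alone.
- tool_cup: Bystander, loose: grey square cup with tools standing in it, 75 mm wide, about 130 tall; origin at the centre of its underside. Leave it alone.
- esd_brush: Bystander, loose: black brush lying flat, about 160 mm long along its x axis. Leave it alone.
Mind the look-alikes: they are no part of the job. What is shaped like the console but brown, turquoise or white is not meant.

How it is judged:
On the way, in this order (a step that is already met when the one before it is completed fails the run):
1. the carriage is pushed home, both keys still up (value of joint carriage above 0.086 m and value of joint each of key_left, key_right below 0.0015 m), for 0.2 s.
2. both green keys are held down together by the fingers, carriage home (value of joint each of key_left, key_right above 0.006 m and value of joint carriage above 0.086 m and contact force between the fingers and console above 2 N), for 2.5 s.
At the end, for the whole second after the job is handed in: The carriage is within 4 mm of home, all keys are up again (under 1.5 mm down), and the console and the other loose things stand upright within 30 mm of where they were. On the way both green keys were held at least 6 mm down together for at least 2.5 s, after the carriage was home (all of step 1 and value of joint stop_key below 0.0015 m and distance of each of console, flux_bottle, solder_reel, dispenser, tool_cup, esd_brush from where it was at the start of the episode below 0.03 m and angle between console's own z axis and vertical below 0.1 rad and linear speed of console below 0.02 m/s and angle between each of flux_bottle, solder_reel, dispenser, tool_cup's own z axis and vertical below 0.2 rad); the robot touches nothing.
It fails at once if a green key is pressed before the carriage is home (value of joint carriage below 0.083 m and value of joint any of key_left, key_right above 0.004 m).
It fails at once if one green key is pressed without the other ((value of joint key_left above 0.006 m and value of joint key_right below 0.0015 m) or (value of joint key_right above 0.006 m and value of joint key_left below 0.0015 m)).
It fails at once if the red stop key is pressed (value of joint stop_key above 0.003 m).
It fails at once if the carriage is slammed (over 0.5 m/s) (velocity of joint carriage above 0.5 m/s).
It fails at once if the console or a bystander is lifted, tipped or moved more than 30 mm (distance of any of console, flux_bottle, solder_reel, dispenser, tool_cup, esd_brush from where it was at the start of the episode above 0.03 m or height (world z) of console above 0.012 m or angle between console's own z axis and vertical above 0.15 rad or angle between any of flux_bottle, solder_reel, dispenser, tool_cup's own z axis and vertical above 0.4 rad).
It also fails if it takes over 51 s, if anything falls off the work surface, if the arm or the gripper's body presses on something with over 40 N, if the wrist force passes 120 N, or if a joint passes its speed limit or range.

## Working session

There is one attempt and no reset: what is moved stays moved. The work goes in short steps, Python scripts to look and compute and a tool call to move; the robot and the scene stay as the last step left them, time stands still between calls to the robot, and variables do not carry over. Pictures are saved under pics/ and viewed, at most 11 in all, crops included, and the job is handed in when it is done.

Besides the shell and the picture viewer there is one more tool, called after ">>>" by a JSON object that holds its "api" and its "payload", one argument or row to a line. servo_tool: Moves the arm, as the interface text tells. Its arguments: {"type":"object","properties":{"increments":{"type":"array"},"newtons":{"type":"number"}},"required":["increments"]}

```bash
mkdir -p pics; cat > h.py <<'E'
import numpy as np, cv2
from station import ctrl
from scipy.spatial.transform import Rotation as R
def grab(n):
    d=ctrl.get_image(n); cv2.imwrite(f'pics/{n}_{len(__import__("os").listdir("pics"))}.png',d['img'][:,:,::-1]); return d
def ray(d,u,v):
    Rm=R.from_rotvec(np.ravel(d['rvec'])).as_matrix(); t=np.ravel(d['tvec'])
    return -Rm.T@t, Rm.T@np.array([(u-d['cx'])/d['fx'],(v-d['cy'])/d['fy'],1])
def onz(d,u,v,z):
    o,r=ray(d,u,v); return o+r*(z-o[2])/r[2]
def tri(d1,p1,d2,p2):
    A=[];b=[]
    for d,p in((d1,p1),(d2,p2)):
        o,r=ray(d,*p); r/=np.linalg.norm(r); P=np.eye(3)-np.outer(r,r); A.append(P); b.append(P@o)
    return np.linalg.lstsq(np.vstack(A),np.hstack(b),rcond=None)[0]
def blobs(d,lo,hi,amin=30):
    m=cv2.inRange(cv2.cvtColor(d['img'],cv2.COLOR_RGB2HSV),lo,hi)
    n,_,s,c=cv2.connectedComponentsWithStats(m)
    return [(c[i].round(1).tolist(),s[i].tolist()) for i in range(1,n) if s[i][4]>=amin]
E
python3 - <<'E'
from h import *
import pickle
ds={n:grab(n) for n in('scene','top')}
pickle.dump(ds,open('ds.pkl','wb'))
for n,d in ds.items():
    print(n,ray(d,320,200)[0].round(3))
    print('green',blobs(d,(40,90,50),(85,255,255)))
    print('blue',blobs(d,(100,120,50),(125,255,255)))
    print('red',blobs(d,(0,150,80),(6,255,255)))
o=ctrl.get_obs();print(o['t'],o['tool_pos'],o['tool_rot'])
E
ls pics
```

```text
scene [ 1.217 -0.681  0.813]
green [([421.0, 60.4], [324, 28, 170, 67, 3220]), ([567.7, 111.7], [501, 53, 139, 112, 5555]), ([259.3, 240.7], [0, 62, 634, 338, 93425]), ([627.0, 98.5], [611, 88, 29, 28, 396]), ([632.4, 122.4], [623, 118, 17, 11, 87]), ([359.1, 124.8], [347, 120, 26, 11, 188]), ([535.7, 148.2], [533, 145, 6, 8, 33]), ([394.8, 188.0], [385, 180, 17, 18, 140]), ([197.7, 208.3], [193, 204, 11, 9, 77]), ([342.4, 212.9], [337, 209, 11, 9, 79]), ([137.9, 255.9], [132, 249, 13, 13, 111]), ([446.0, 289.0], [402, 248, 89, 83, 4214])]
blue [([232.3, 40.8], [206, 21, 48, 44, 1293]), ([234.4, 91.2], [231, 87, 10, 8, 49]), ([452.4, 142.6], [450, 136, 6, 16, 44]), ([385.1, 170.1], [373, 158, 27, 25, 396]), ([441.7, 304.0], [376, 236, 139, 129, 5936]), ([322.5, 346.9], [306, 331, 35, 33, 910])]
red [([441.6, 139.8], [439, 132, 6, 18, 42]), ([189.4, 195.1], [185, 191, 10, 9, 74]), ([317.4, 210.7], [313, 206, 10, 10, 85]), ([379.2, 232.8], [376, 229, 8, 9, 57]), ([148.2, 237.6], [143, 233, 11, 10, 92]), ([263.2, 258.7], [258, 254, 12, 10, 96])]
top [0.288 0.024 1.286]
green [([37.0, 12
[... 480 characters left out ...]
42]), ([450.9, 257.0], [447, 254, 8, 7, 46]), ([374.5, 260.9], [371, 258, 8, 7, 46]), ([20.5, 287.6], [0, 272, 47, 40, 479]), ([13.4, 383.9], [0, 362, 32, 38, 921]), ([74.5, 394.6], [69, 386, 17, 14, 128])]
blue [([321.7, 101.0], [288, 74, 69, 53, 3075]), ([407.4, 110.9], [399, 103, 18, 17, 237]), ([247.1, 200.1], [235, 198, 26, 5, 63]), ([626.7, 328.9], [621, 305, 19, 52, 178]), ([636.1, 330.5], [633, 313, 7, 37, 128])]
red [([387.7, 183.8], [384, 181, 8, 7, 44]), ([329.9, 194.9], [327, 192, 7, 7, 41]), ([433.8, 250.8], [430, 248, 8, 7, 43]), ([388.1, 273.8], [385, 271, 7, 7, 42])]
0.1 [0.15553538 0.6047902  0.24917508] [-3.94398175e-01 -3.11629518e+00  2.90006104e-03]
scene_0.png
top_1.png
```

View pics/scene_0.png

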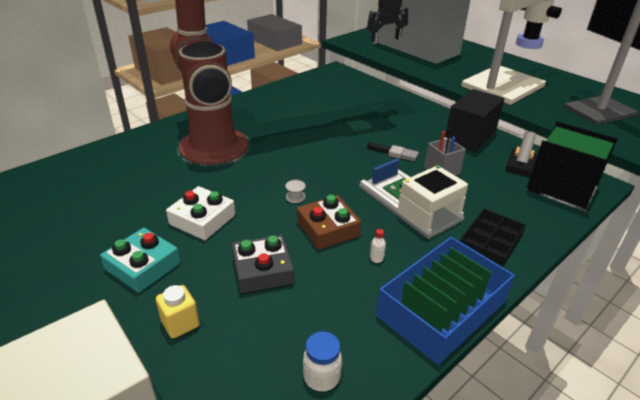

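View pics/top_1.png

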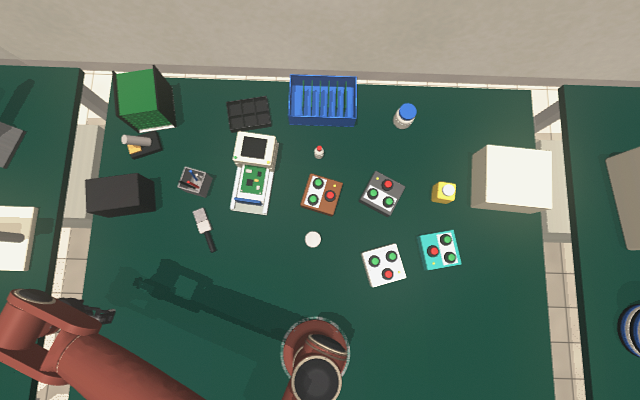

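The scene view shows the dark grey console at (263,262), with its red key at (263,259). The station's blue plate is at (385,170). In the top view the console is at (382,193), with green keys at (373,192) and (388,201) and the red one at (388,184). The plate is at (247,200) and the head at (255,148).

```bash
python3 - <<'E'
from h import *
import pickle
ds=pickle.load(open('ds.pkl','rb'));T,S=ds['top'],ds['scene']
g=[b[0] for b in blobs(S,(45,110,70),(80,255,255),20) if 230<b[0][0]<290 and 230<b[0][1]<260]
print(blobs(S,(45,90,90),(85,255,255),20))
tk={'A':(373,192.5),'B':(388.5,201),'red':(387.7,183.8)}
for k,p in tk.items(): print(k,onz(T,*p,.070))
print('red tri',tri(T,(387.7,183.8),S,(263.2,258.7)))
for n,p in tk.items():
    X=onz(T,*p,.07);Rm=R.from_rotvec(np.ravel(S['rvec'])).as_matrix();c=Rm@X+np.ravel(S['tvec']);print(n,'in scene',c[0]/c[2]*S['fx']+S['cx'],c[1]/c[2]*S['fy']+S['cy'])
A=cv2.resize(T['img'][120:225,215:290],None,fx=8,fy=8,interpolation=2)[:600]
A=cv2.resize(T['img'][125:220,220:290],None,fx=6,fy=6,interpolation=2)
B=cv2.resize(S['img'][150:240,350:475],None,fx=4,fy=4,interpolation=2)
C=np.zeros((570,420+0,3),np.uint8); C[:A.shape[0]]=A
cv2.imwrite('pics/cropT.png',C[:,:,::-1]);
B=cv2.resize(S['img'][150:240,350:475],None,fx=6,fy=6,interpolation=2);cv2.imwrite('pics/cropS.png',B[:,:,::-1])
E
```

```text
[([580.1, 142.1], [547, 128, 65, 30, 952]), ([394.7, 188.0], [385, 180, 17, 18, 132]), ([214.0, 194.4], [210, 191, 9, 8, 57]), ([330.4, 197.9], [326, 194, 10, 9, 66]), ([197.3, 207.4], [193, 204, 10, 8, 55]), ([342.4, 211.9], [338, 209, 10, 8, 54]), ([272.2, 239.4], [267, 235, 11, 10, 81]), ([119.8, 242.8], [114, 238, 13, 11, 90]), ([245.5, 243.5], [241, 239, 11, 10, 84]), ([137.5, 255.0], [132, 249, 13, 12, 82])]
A [ 0.5367136  -0.18127895  0.07      ]
B [ 0.50885236 -0.23421818  0.07      ]
red [ 0.56877102 -0.23180927  0.07      ]
red tri [ 0.56992322 -0.23268078  0.06534944]
A in scene 272.35338459307235 238.898391003922
B in scene 245.69874470097997 243.07080935001656
red in scene 263.0329800426797 256.6576539956982
```

View pics/cropT.png

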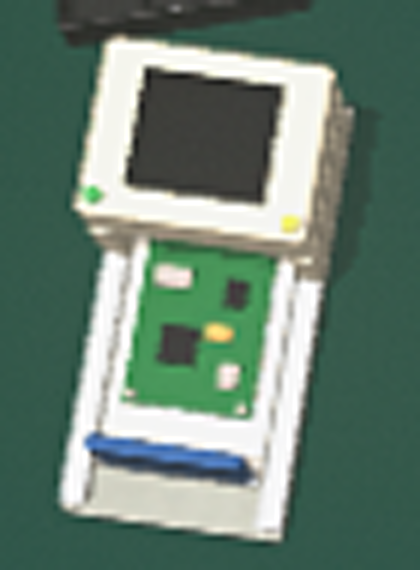

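View pics/cropS.png

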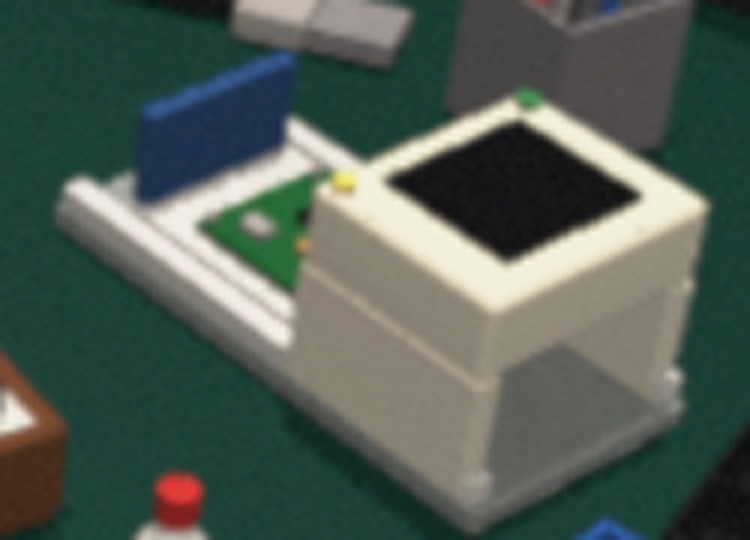

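The crops show the head's top corners in cropT at (105,38), (337,68), (305,243) and (78,212), and the plate's top edge from (88,440) to (250,472). In cropS the plate's top edge runs from about (143,110) to (293,58).

```bash
python3 - <<'E'
from h import *
import pickle
ds=pickle.load(open('ds.pkl','rb'));T,S=ds['top'],ds['scene']
t=lambda x,y:(220+(x-2.5)/6,125+(y-2.5)/6)
s=lambda x,y:(350+(x-2.5)/6,150+(y-2.5)/6)
H=[onz(T,*t(*p),.112) for p in((105,38),(337,68),(305,243),(78,212))]
print(np.round(H,3)); 
for i in range(4):
    e=H[(i+1)%4]-H[i];print(np.linalg.norm(e).round(4),np.degrees(np.arctan2(e[1],e[0])).round(1))
c=np.mean(H,0);print('head c',c)
print('head corner tri',tri(T,t(337,68),S,s(708,205)),tri(T,t(305,243),S,s(497,312)) )
print('plate tri',tri(T,t(88,440),S,s(293,58)),tri(T,t(250,472),S,s(143,110)))
print('plate z',onz(T,*t(88,440),.074),onz(T,*t(250,472),.074))
print('base front',onz(T,*t(62,510),.024),onz(T,*t(282,540),.024))
for a,b in(((373,192.5),(272.2,239.4)),((388.5,201),(245.5,243.5))):print('green tri',tri(T,a,S,b))
o=ctrl.get_obs();M=R.from_rotvec(o['tool_rot']).as_matrix();print(M.round(3));print(o['contact_force'])
E
```

```text
[[0.726 0.287 0.112]
 [0.713 0.155 0.112]
 [0.61  0.168 0.112]
 [0.624 0.295 0.112]]
0.132 -95.8
0.1031 172.8
0.1274 83.8
0.1022 -4.6
head c [0.6683103  0.22620395 0.112     ]
head corner tri [0.73595868 0.17944182 0.15097417] [0.65470815 0.19924365 0.04663278]
plate tri [0.50393167 0.29064286 0.07002599] [0.48948252 0.19960242 0.07253704]
plate z [0.50247996 0.28898512 0.074     ] [0.48704788 0.19702609 0.074     ]
base front [0.46945649 0.31224409 0.024     ] [0.45573941 0.18340399 0.024     ]
green tri [ 0.53684463 -0.18163209  0.06880763]
green tri [ 0.50890939 -0.23461057  0.06900245]
[[-0.968  0.249 -0.001]
 [ 0.249  0.968 -0.002]
 [ 0.    -0.002 -1.   ]]
[0.48450088 0.01325798 0.05826512]
```

>>> {"api": "servo_tool", "payload": {
  "increments": [
    [[4.5, -3.6, -2.7, 0, -1.7], [4.5, -7.2, -5.4, 0, -3.4], [4.5, -10.9, -8.2, 0, -5], [4.5, -14.6, -10.9, 0, -6.7], [4.5, -18.2, -13.6, 0, -8.4]]
  ]
}}

```text
t: 0.6
tool_pos: [0.2987, 0.4265, 0.2498]
tool_rot: [-0.163, -3.137, 0.001]
contact_force: [0.9, 0.5, -0.4]
opening: 0.045
grip_force: 0.0
```

>>> {"api": "servo_tool", "payload": {
  "increments": [
    [[4.5, -3.2, -3.2, 0, 0], [4.5, -6.5, -6.5, 0, 0], [4.5, -9.7, -9.7, 1, 0], [4.5, -13, -13, 3, 0], [4.5, -16.2, -16.2, 6, 0]]
  ]
}}

```text
t: 1.1
tool_pos: [0.4413, 0.2519, 0.194]
tool_rot: [0.166, 3.134, 0.002]
contact_force: [0.8, 0.9, -0.7]
opening: 0.0452
grip_force: 0.0
```

>>> {"api": "servo_tool", "payload": {
  "increments": [
    [[4.5, 0, 0, 3.5, 0], [4.5, 0, 0, 7, 0], [4.5, 0, 0, 10, 0], [4.5, 0, 0, 12, 0], [4.5, 0, 0, 12.9, 0]]
  ]
}}

```text
t: 1.6
tool_pos: [0.4375, 0.2525, 0.061]
tool_rot: [-0.165, -3.132, 0.003]
contact_force: [0.2, -0.3, -0.6]
opening: 0.0452
grip_force: 0.0
```

>>> {"api": "servo_tool", "payload": {
  "increments": [
    [[4.5, -1, 0, 0, 0], [4.5, -2, 0, 0, 0], [4.5, -3, 0, 0, 0], [4.5, -4, 0, 0, 0], [4.5, -4.8, 0, 0, 0]]
  ]
}}

```text
t: 2.1
tool_pos: [0.4883, 0.2485, 0.0651]
tool_rot: [-0.166, -3.137, -0.001]
contact_force: [-4.0, 0.5, 2.0]
opening: 0.045
grip_force: 1.9
```

>>> {"api": "servo_tool", "payload": {
  "increments": [
    [[4.5, -0.8, 0, 0, 0], [4.5, -1.6, 0, 0, 0], [4.5, -2.4, 0, 0, 0], [4.5, -3.2, 0, 0, 0], [4.5, -3.8, 0, 0, 0]]
  ]
}}

```text
t: 2.6
tool_pos: [0.5256, 0.2441, 0.064]
tool_rot: [-0.165, -3.137, 0.0]
contact_force: [-3.8, -1.9, 3.1]
opening: 0.0448
grip_force: 1.8
```

>>> {"api": "servo_tool", "payload": {
  "increments": [
    [[4.5, -0.2, 0, 0, 0], [4.5, -0.4, 0, 0, 0], [4.5, -0.5, 0, 0, 0], [4.5, -0.6, 0, 0, 0], [4.5, -0.7, 0, 0, 0]]
  ]
}}

```text
t: 3.1
tool_pos: [0.5318, 0.2435, 0.0639]
tool_rot: [-0.165, -3.137, 0.001]
contact_force: [-3.3, -1.3, 1.7]
opening: 0.0448
grip_force: 1.6
```

>>> {"api": "servo_tool", "payload": {
  "increments": [
    [[4.5, -0.15, 0, 0, 0], [4.5, -0.3, 0, 0, 0], [4.5, -0.4, 0, 0, 0], [4.5, -0.5, 0, 0, 0], [4.5, -0.6, 0, 0, 0]]
  ]
}}

```text
t: 3.6
tool_pos: [0.5328, 0.2434, 0.0638]
tool_rot: [-0.166, -3.123, 0.003]
contact_force: [-24.7, -0.4, 18.2]
opening: 0.0448
grip_force: 12.7
```

>>> {"api": "servo_tool", "payload": {
  "increments": [
    [[4.5, 0, 0, 0, 0], [4.5, 0, 0, 0, 0], [4.5, 1, 0, 0, 0], [4.5, 3, 0, 0, 0], [4.5, 5, 0, -2, 0]]
  ]
}}

```text
t: 4.1
tool_pos: [0.4865, 0.2477, 0.0817]
tool_rot: [-0.165, -3.134, 0.002]
contact_force: [-0.1, 0.5, -0.4]
opening: 0.0446
grip_force: 0.0
```

>>> {"api": "servo_tool", "payload": {
  "increments": [
    [[4.5, 1, 0, -3, 0], [4.5, 1, 0, -7, 0], [4.5, 1, 0, -11, 0], [4.5, 1, 0, -14, 0], [4.5, 1, 0, -16, 0]]
  ]
}}

```text
t: 4.6
tool_pos: [0.48, 0.2499, 0.248]
tool_rot: [0.164, 3.13, 0.004]
contact_force: [0.1, 0.1, 0.5]
opening: 0.0449
grip_force: 0.0
```

```bash
python3 - <<'E'
from h import *
o=ctrl.get_obs();M=R.from_rotvec(o['tool_rot']).as_matrix();print(o['t'],o['tool_pos'],M.round(3),o['contact_force'])
d=grab('top');cv2.imwrite('pics/c2.png',cv2.resize(d['img'][125:220,220:290],None,fx=6,fy=6,interpolation=2)[:,:,::-1])
d=grab('scene');cv2.imwrite('pics/c3.png',cv2.resize(d['img'][100:240,350:475],None,fx=4,fy=4,interpolation=2)[:,:,::-1])
E
ls pics
```

```text
4.6 [0.48001427 0.24990907 0.24802715] [[-0.994  0.105  0.007]
 [ 0.105  0.995  0.002]
 [-0.007  0.003 -1.   ]] [0.06412254 0.14078024 0.48639665]
c2.png
c3.png
cropS.png
cropT.png
scene_0.png
scene_6.png
top_1.png
top_4.png
```

View pics/c3.png

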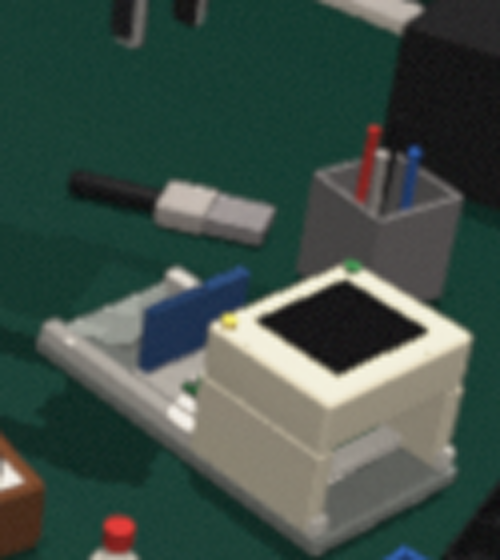

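The scene crop shows the carriage in, with the plate close to the head at about (195,318) and nothing disturbed.

>>> {"api": "servo_tool", "payload": {
  "increments": [
    [[4.5, -0.9, -4.5, 0, 2.2], [4.5, -1.8, -9, 0, 4.4], [4.5, -2.7, -13.5, 0, 6.5], [4.5, -3.6, -18, 0, 8.7], [4.5, -4.5, -22.5, 0, 10.9]]
  ]
}}

```text
t: 5.2
tool_pos: [0.4991, 0.0191, 0.2423]
tool_rot: [-0.464, -3.107, 0.0]
contact_force: [0.7, -0.3, -0.1]
opening: 0.0453
grip_force: 0.0
```

```bash
cat > go.py <<'E'
from h import *
import sys
g=np.array([.5229,-.2081])
o=ctrl.get_obs();M=R.from_rotvec(o['tool_rot']).as_matrix();p=o['tool_pos']
d=M.T@np.r_[g-p[:2],0];print(o['t'],p.round(4),'shift cm',(100*d).round(2),'turn',(np.degrees(np.arctan2(M[1,1],M[0,1]))-62.2).round(2),'tilt',M[:2,2].round(4),o['contact_force'].round(2))
E
python3 go.py
```

```text
5.2 [0.4991 0.0191 0.2423] shift cm [ -8.92 -21.03  -0.  ] turn 10.81 tilt [-0.0003  0.    ] [ 0.66 -0.26 -0.14]
```

>>> {"api": "servo_tool", "payload": {
  "increments": [
    [[4.5, -1.8, -4.2, 0, 2.2], [4.5, -3.6, -8.4, 0, 4.4], [4.5, -5.4, -12.6, 0, 6.5], [4.5, -7.2, -16.8, 0, 8.7], [4.5, -8.9, -21, 0, 10.8]]
  ]
}}

```text
t: 5.7
tool_pos: [0.5231, -0.2079, 0.2421]
tool_rot: [-0.755, -3.049, -0.0]
contact_force: [1.2, 1.3, -0.1]
opening: 0.0449
grip_force: 0.0
```

>>> {"api": "servo_tool", "payload": {
  "increments": [
    [[4.5, 0, 0, 2.5, 0], [4.5, 0, 0, 5, 0], [4.5, 0, 0, 7.5, 0], [4.5, 0, 0, 9, 0], [4.5, 0, 0, 9.5, 0]]
  ]
}}

```text
t: 6.2
tool_pos: [0.522, -0.2052, 0.1456]
tool_rot: [-0.751, -3.046, -0.002]
contact_force: [0.3, -0.0, -0.4]
opening: 0.0449
grip_force: 0.0
```

```bash
python3 go.py; python3 - <<'E'
from h import *
d=grab('wrist')
print({k:d[k] for k in d if k!='img'})
cv2.imwrite('pics/w.png',d['img'][:,:,::-1])
d=grab('scene')
cv2.imwrite('pics/s4.png',cv2.resize(d['img'][180:300,210:320],None,fx=5,fy=5,interpolation=2)[:,:,::-1])
E
```

```text
6.2 [ 0.522  -0.2052  0.1456] shift cm [-0.22 -0.21 -0.  ] turn 0.08 tilt [-0.0041  0.0022] [ 0.28 -0.02 -0.38]
{'fx': 309.70691628693146, 'fy': 309.70691628693146, 'cx': 323.80163060226187, 'cy': 201.72932545910783, 'mount': array([[-8.84533759e-04, -9.63005363e-01, -2.69480774e-01,
         6.89463875e-02],
       [ 9.99999597e-01, -8.93134752e-04, -9.06923566e-05,
         3.81045355e-04],
       [-1.53345419e-04, -2.69480746e-01,  9.63005765e-01,
        -1.23569440e-01],
       [ 0.00000000e+00,  0.00000000e+00,  0.00000000e+00,
         1.00000000e+00]])}
```

View pics/w.png

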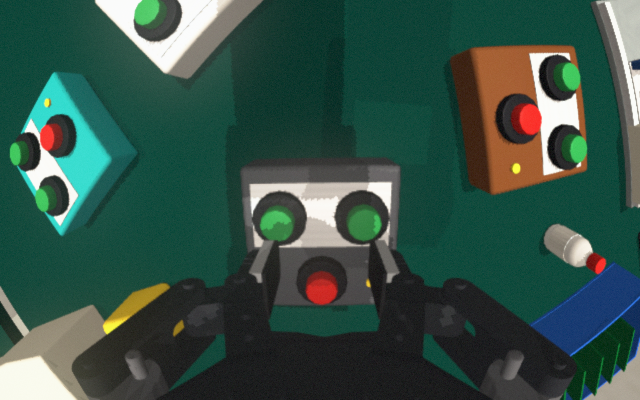

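View pics/s4.png

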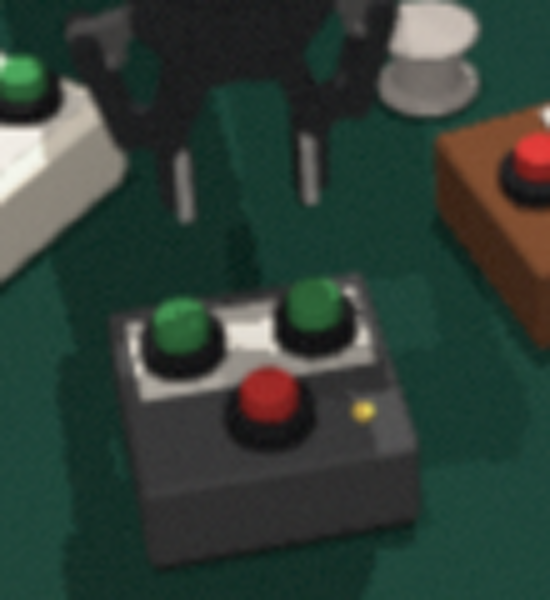

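The wrist view shows the green caps at (277,222) and (364,222), and the fingertips at about (262,250) and (382,250). The scene crop shows the fingers above the grey console, lined up in direction.

```bash
cat >> go.py <<'E'
d=ctrl.get_image('wrist');W=d['mount']
def proj(P):
    c=np.linalg.inv(W)@np.r_[P,1];th=np.arctan2(np.hypot(c[0],c[1]),c[2]);a=np.arctan2(c[1],c[0]);return d['cx']+d['fx']*th*np.cos(a),d['cy']+d['fx']*th*np.sin(a)
def wray(u,v,z):
    x,y=(u-d['cx'])/d['fx'],(v-d['cy'])/d['fx'];th=np.hypot(x,y);r=M@W[:3,:3]@np.array([x/th*np.sin(th),y/th*np.sin(th),np.cos(th)])
    o_=p+M@W[:3,3];return o_+r*(z-o_[2])/r[2]
K=[wray(*b[0],.07) for b in blobs(d,(45,110,60),(80,255,255),100) if 240<b[0][0]<400 and 150<b[0][1]<300 and b[1][4]<3000]
print('wrist keys',np.round(K,4), 'mid',np.mean(K,0).round(4))
print('tool frame',[((M.T@(k-p))*1000).round(1) for k in K])
for y in(-37,-30,-22.5,22.5,30,37):
    for x in (-11,11): print((x,y),np.round(proj(np.array([x,y,13])/1000)),end=' ')
if len(sys.argv)>1:
    cv2.imwrite(sys.argv[1],cv2.resize(d['img'][180:320,230:410],None,fx=4,fy=4,interpolation=2)[:,:,::-1])
E
python3 go.py pics/w2.png
```

```text
6.3 [ 0.5231 -0.2057  0.1481] shift cm [-0.09 -0.22 -0.  ] turn 0.09 tilt [-0.0012  0.0007] [ 0.72 -0.29  0.54]
wrist keys [[ 0.5088 -0.2346  0.07  ]
 [ 0.5361 -0.1812  0.07  ]] mid [ 0.5225 -0.2079  0.07  ]
tool frame [array([ -0.9, -32.2,  78.1]), array([-0.3, 27.7, 78.1])]
(-11, -37) [251. 280.] (11, -37) [247. 241.] (-11, -30) [265. 280.] (11, -30) [261. 241.] (-11, -22.5) [279. 281.] (11, -22.5) [276. 241.] (-11, 22.5) [367. 281.] (11, 22.5) [370. 241.] (-11, 30) [382. 280.] (11, 30) [385. 241.] (-11, 37) [395. 280.] (11, 37) [399. 241.]
```

View pics/w2.png

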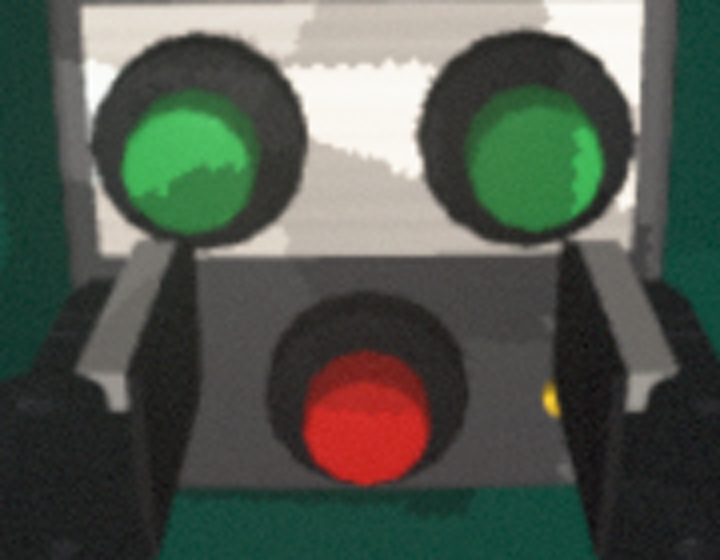

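In the wrist crop the tips stand from about 22 to 29 mm off centre, so an opening of 5.3 cm centres them on the caps. The cap positions agree with the top view to within 1 mm.

>>> {"api": "servo_tool", "payload": {
  "increments": [
    [[5.3, 0, -0.2, 1, 0], [5.3, 0, -0.2, 2.5, 0], [5.3, 0, -0.2, 4, 0], [5.3, 0, -0.2, 5, 0], [5.3, 0, -0.2, 5, 0]]
  ]
}}

```text
t: 6.85
tool_pos: [0.5209, -0.2069, 0.0961]
tool_rot: [-0.752, -3.045, -0.002]
contact_force: [-0.3, 0.3, 0.1]
opening: 0.053
grip_force: 0.0
```

```bash
python3 go.py pics/w3.png
```

```text
6.85 [ 0.5209 -0.2069  0.0961] shift cm [-0.23 -0.02 -0.  ] turn 0.07 tilt [-0.0043  0.0024] [-0.26  0.32  0.05]
wrist keys [[ 0.5321 -0.1833  0.07  ]
 [ 0.5084 -0.2302  0.07  ]] mid [ 0.5203 -0.2067  0.07  ]
tool frame [array([ 0.9, 26.1, 26.1]), array([  0.1, -26.5,  26.1])]
(-11, -37) [251. 280.] (11, -37) [247. 241.] (-11, -30) [265. 280.] (11, -30) [261. 241.] (-11, -22.5) [279. 281.] (11, -22.5) [276. 241.] (-11, 22.5) [367. 281.] (11, 22.5) [370. 241.] (-11, 30) [382. 280.] (11, 30) [385. 241.] (-11, 37) [395. 280.] (11, 37) [399. 241.]
```

View pics/w3.png

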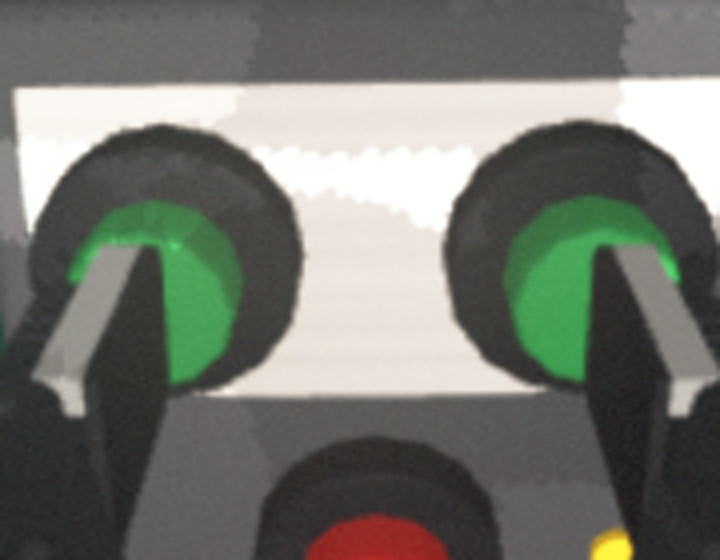

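The tips sit over both caps symmetrically, at crop (110,300) and (645,300), so I'm pressing down slowly.

>>> {"api": "servo_tool", "payload": {
  "increments": [
    [[5.3, 0, 0, 0.3, 0], [5.3, 0, 0, 0.6, 0], [5.3, 0, 0, 0.9, 0], [5.3, 0, 0, 1.1, 0], [5.3, 0, 0, 1.2, 0]]
  ]
}}

```text
t: 7.4
tool_pos: [0.5228, -0.2079, 0.0876]
tool_rot: [0.753, 3.05, -0.0]
contact_force: [-0.4, 0.4, 4.4]
opening: 0.053
grip_force: 1.7
```

>>> {"api": "servo_tool", "payload": {
  "increments": [
    [[5.3, 0, 0, 0.2, 0], [5.3, 0, 0, 0.4, 0], [5.3, 0, 0, 0.6, 0], [5.3, 0, 0, 0.7, 0], [5.3, 0, 0, 0.8, 0]]
  ]
}}

```text
t: 7.9
tool_pos: [0.5228, -0.2079, 0.0813]
tool_rot: [-0.752, -3.05, -0.0]
contact_force: [-8.2, 4.4, 18.1]
opening: 0.0526
grip_force: 9.2
```

>>> {"api": "servo_tool", "payload": {
  "increments": [
    [[5.3, 0, 0, -0.1, 0], [5.3, 0, 0, -0.1, 0], [5.3, 0, 0, -0.1, 0], [5.3, 0, 0, -0.1, 0], [5.3, 0, 0, -0.1, 0]]
  ]
}}

```text
t: 8.4
tool_pos: [0.5228, -0.2079, 0.0814]
tool_rot: [0.753, 3.05, -0.0]
contact_force: [-3.5, 2.5, 8.2]
opening: 0.0529
grip_force: 4.5
```

```bash
python3 go.py pics/w4.png|head -3
```

```text
8.4 [ 0.5228 -0.2079  0.0814] shift cm [-0.02 -0.01  0.  ] turn 0.08 tilt [ 0.0002 -0.0002] [-3.51  2.53  8.24]
wrist keys [[ 0.5296 -0.1838  0.07  ]
 [ 0.5076 -0.2277  0.07  ]] mid [ 0.5186 -0.2058  0.07  ]
```

View pics/w4.png

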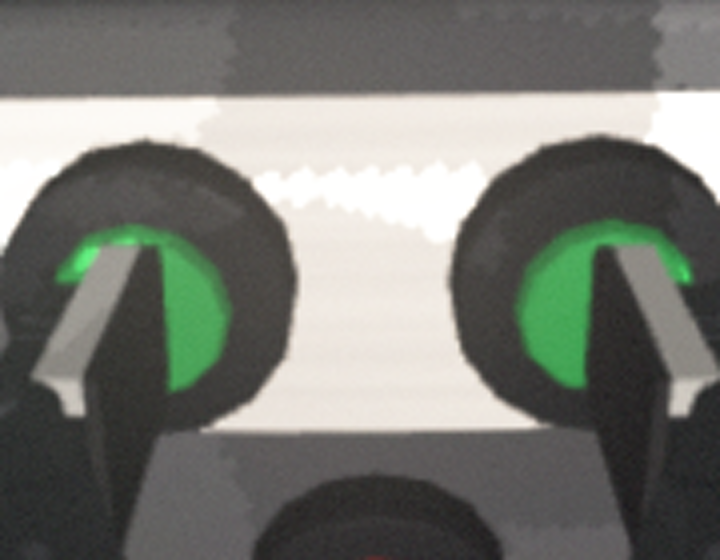

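The caps are sunk almost level with the collars, evenly on both sides. I'm pressing slightly harder and holding.

>>> {"api": "servo_tool", "payload": {
  "increments": [
    [[5.3, 0, 0, 0.1, 0], [5.3, 0, 0, 0.1, 0], [5.3, 0, 0, 0.1, 0], [5.3, 0, 0, 0.1, 0], [5.3, 0, 0, 0.1, 0]]
  ]
}}

```text
t: 8.95
tool_pos: [0.5229, -0.208, 0.0814]
tool_rot: [-0.753, -3.05, 0.0]
contact_force: [-6.1, 3.8, 13.4]
opening: 0.0531
grip_force: 7.0
```

>>> {"api": "servo_tool", "payload": {
  "increments": [
    [[5.3, 0, 0, 0, 0], [5.3, 0, 0, 0, 0], [5.3, 0, 0, 0, 0], [5.3, 0, 0, 0, 0], [5.3, 0, 0, 0, 0]]
  ]
}}

```text
t: 9.45
tool_pos: [0.5228, -0.2079, 0.0813]
tool_rot: [-0.753, -3.05, 0.0]
contact_force: [-6.3, 3.5, 14.3]
opening: 0.0532
grip_force: 7.0
```

>>> {"api": "servo_tool", "payload": {
  "increments": [
    [[5.3, 0, 0, 0, 0], [5.3, 0, 0, 0, 0], [5.3, 0, 0, 0, 0], [5.3, 0, 0, 0, 0], [5.3, 0, 0, 0, 0]]
  ]
}}

```text
t: 9.95
tool_pos: [0.5228, -0.208, 0.0813]
tool_rot: [-0.753, -3.05, 0.0]
contact_force: [-6.8, 2.8, 15.1]
opening: 0.0532
grip_force: 7.0
```

>>> {"api": "servo_tool", "payload": {
  "increments": [
    [[5.3, 0, 0, 0, 0], [5.3, 0, 0, 0, 0], [5.3, 0, 0, 0, 0], [5.3, 0, 0, 0, 0], [5.3, 0, 0, 0, 0]]
  ]
}}

```text
t: 10.45
tool_pos: [0.5228, -0.2079, 0.0813]
tool_rot: [-0.752, -3.05, 0.0]
contact_force: [-5.8, 2.2, 14.6]
opening: 0.0529
grip_force: 7.0
```

>>> {"api": "servo_tool", "payload": {
  "increments": [
    [[5.3, 0, 0, 0, 0], [5.3, 0, 0, 0, 0], [5.3, 0, 0, 0, 0], [5.3, 0, 0, 0, 0], [5.3, 0, 0, 0, 0]]
  ]
}}

```text
t: 10.95
tool_pos: [0.5228, -0.2079, 0.0813]
tool_rot: [-0.753, -3.05, 0.0]
contact_force: [-7.0, 3.6, 13.5]
opening: 0.0534
grip_force: 7.0
```

>>> {"api": "servo_tool", "payload": {
  "increments": [
    [[5.3, 0, 0, 0, 0], [5.3, 0, 0, 0, 0], [5.3, 0, 0, 0, 0], [5.3, 0, 0, 0, 0], [5.3, 0, 0, 0, 0]]
  ]
}}

```text
t: 11.45
tool_pos: [0.5228, -0.2079, 0.0813]
tool_rot: [-0.752, -3.05, 0.0]
contact_force: [-6.5, 3.5, 13.8]
opening: 0.0531
grip_force: 7.0
```

>>> {"api": "servo_tool", "payload": {
  "increments": [
    [[5.3, 0, 0, 0, 0], [5.3, 0, 0, -0.4, 0], [5.3, 0, 0, -0.9, 0], [5.3, 0, 0, -1.5, 0], [5.3, 0, 0, -2.5, 0]]
  ]
}}

```text
t: 11.95
tool_pos: [0.5218, -0.2074, 0.1033]
tool_rot: [-0.752, -3.048, -0.001]
contact_force: [-0.2, -0.4, -0.2]
opening: 0.0531
grip_force: 0.0
```

>>> {"api": "servo_tool", "payload": {
  "increments": [
    [[5.3, 0, 0, -2, 0], [5.3, 0, 0, -4.5, 0], [5.3, 0, 0, -7, 0], [5.3, 0, 0, -9, 0], [5.3, 0, 0, -10, 0]]
  ]
}}

```text
t: 12.45
tool_pos: [0.5233, -0.2082, 0.2067]
tool_rot: [0.752, 3.047, -0.001]
contact_force: [0.3, 0.1, 0.8]
opening: 0.0528
grip_force: 0.0
```

```bash
python3 go.py|head -4; python3 - <<'E'
from h import *
d=grab('scene');print([b for b in blobs(d,(45,90,90),(85,255,255),20) if 230<b[0][0]<290],blobs(d,(0,150,80),(6,255,255)),[b for b in blobs(d,(100,120,50),(125,255,255)) if 360<b[0][0]<430])
d=grab('scene');cv2.imwrite('pics/end.png',d['img'][:,:,::-1])
E
```

```text
12.45 [ 0.5233 -0.2082  0.2067] shift cm [ 0.04 -0.01 -0.  ] turn 0.07 tilt [ 0.0032 -0.0018] [0.31 0.08 0.83]
wrist keys [[ 0.5092 -0.2348  0.07  ]
 [ 0.5364 -0.1813  0.07  ]] mid [ 0.5228 -0.2081  0.07  ]
tool frame [array([  0.6, -30.1, 136.7]), array([  1.5,  29.9, 136.7])]
[([272.8, 239.6], [269, 235, 9, 10, 68]), ([245.6, 243.8], [241, 240, 10, 9, 77])] [([441.6, 139.7], [439, 131, 6, 19, 42]), ([189.4, 195.1], [185, 191, 10, 9, 74]), ([317.4, 210.7], [313, 206, 10, 10, 85]), ([379.2, 232.8], [376, 229, 8, 9, 57]), ([148.1, 237.6], [143, 233, 11, 10, 89]), ([263.2, 258.7], [258, 254, 11, 10, 92])] [([397.4, 178.4], [386, 166, 27, 26, 324])]
```

View pics/end.png

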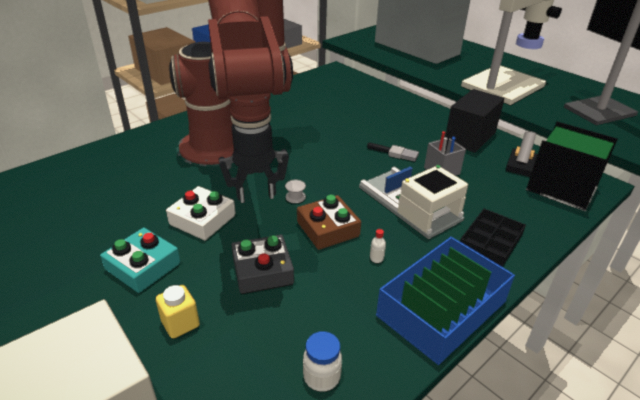

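The final view shows the console at (263,262) unmoved with its keys up, the carriage in at (397,178), and all the bystanders where they were.

```bash
python3 -c "
from station import ctrl
print(ctrl.finish_job())"
```

```text
the job is handed in; nothing more can be done
None
```

I handed the job in, and the hand-in returned no verdict: I pushed the carriage to its stop, held both green keys down together for about 3 s and released them, and the final camera view showed nothing else moved.

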